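# Clamp the screw-top tin in the ratchet vise

### The job

The jaws of the small ratchet vise on the desk are too close together to take the screw-top tin: swing the red lever over to free the pawl, turn the orange knob back until the jaws are wide enough, stand the tin upright between them, and swing the lever fully home again. Then turn the knob forward one click at a time until the sprung pad pushes the tin snugly into the V jaw and is clearly pressed in, by no more than two clicks after it starts to give. Work the vise only by its knob and lever (never push the jaw or pad), and leave the cup, saucer, eraser and phone grip as they are.

Things in the scene. Friction and masses are not known exactly. Their poses are not given: they have to be found in the camera images.
- vise: Blue ratchet vise fixed to the desk, place and yaw vary. Plate x -150 to 165, y -65 to 65, 12 mm thick; origin at desk level, z up, +x from the knob end to the black V jaw. V jaw: top 52 mm above the desk, apex at x 135, open to -x, each face 60 degrees from the x axis, reaching to x 110, y +-42. Knob axis x -85, y 0; lever pivot x -129, y -40 (mm).
- seat (a point): Point on the plate's upper face (12 mm above the desk) at vise x 98, y 0: where the centre of the tin's underside is when the tin is pressed into the V jaw. Axes as the vise.
- knob (a joint): Knob angle, rad, -3.0 to 1.2; grows clockwise seen from above, closing the jaws 15.28 mm per rad. Lever home: the pawl clicks in and holds at each multiple of pi/6 (8 mm) going up, and the knob cannot go back past it; let go, the pressed pad's spring turns it back to the last click. Lever over: turns both ways and stays put. Pad face at vise x 88 mm at 0; the tin needs under 66; -2.2 leaves 12 mm spare.
- knob_grip (a point): Middle of the knob's orange bar grip, on the vertical knob axis, 72 mm above the desk. The bar is 60 mm long (this point's x), 16 mm wide (y), from 56 to 88 mm above the desk; a steel toothed wheel of radius 40 mm lies below it, 25 to 37 mm above the desk.
- lever (a joint): Angle of the red pawl lever, rad: 0 fully home (pawl sprung into the wheel), 0.55 fully over (pawl clear of it). Grows anticlockwise seen from above, about the vertical lever pivot; stays where it is left (friction 0.15 N m, about 2.5 N at the post).
- lever_post (a point): On the lever's upright red round post, 66 mm above the desk; the post is 16 mm in diameter, from 36 to 88 mm above the desk, 65 mm from the lever pivot. At lever 0 it is at vise x -180, y 0; at 0.55 at x -193, y -33.
- pad (a joint): How far the sprung pad is pushed back into the moving jaw, m: 0 out, 0.024 at its stop. Spring 3 N when it starts to give, 0.2 N per mm more. Two yellow pins show between pad and jaw.
- pad_face (a point): Middle of the front face of the black sprung pad (60 mm wide, 34 mm high, 16 to 50 mm above the desk), which faces +x of the vise; this point is 33 mm above the desk. Axes as the vise.
- jaw: Blue moving jaw that carries the pad: 22 x 80 mm (24 to 46 mm behind its origin), 14 to 50 mm above the desk; its origin is at the pad face when the pad is out, at desk height. It slides along the vise's x, driven by the knob.
- tin: Green plastic tin with a paper band and white screw cap, about 0.14 kg, upright: body 64 mm diameter and 80 mm high, cap 58 mm diameter and 24 mm more (104 mm in all). Origin at the centre of its underside, z up.
- cup: Steel pencil cup, 76 mm diameter, 95 mm high, with four pencils up to 176 mm high leaning out within 30 mm of the axis. Origin at the centre of its underside. Leave alone.
- saucer: White ceramic saucer, 120 mm diameter, 18 mm high, the eraser lying on it. Origin at the centre of its underside. Leave alone.
- phone_grip: Orange silicone phone grip, 66 mm diameter, 36 mm high. Origin at the centre of its underside. Leave alone.
- eraser: Grey eraser, 60 x 24 x 13 mm, on the saucer. Origin at the centre of its underside. Leave alone.
There are look-alikes about, which are no part of the job. Several things look just like the tin: the one meant starts nearest to the robot's base.

How it is judged:
On the way, in this order (a step that is already met when the one before it is completed fails the run):
1. the lever is swung over, so that the pawl is free (value of joint lever above 0.4 rad), for 0.1 s.
2. the knob is turned back until the jaws are wide enough for the tin (x of pad_face in the frame of vise below 0.064 m), for 0.1 s.
3. the tin stands upright on the plate between the jaws (horizontal distance between tin and seat below 0.03 m and z of tin in the frame of vise below 0.016 m and angle between tin's own z axis and vertical below 0.1 rad), for 0.2 s.
At the end, for the whole second after the job is handed in: The lever is home (under 0.1 rad), the ratchet holds the sprung pad pressed in by 2 to 17 mm, and the tin stands at rest on the plate, upright within 0.06 rad, pressed into the V jaw (its centre within 6 mm of the seat point) (value of joint lever below 0.1 rad and value of joint pad between 0.002 and 0.017 m and horizontal distance between tin and seat below 0.006 m and z of tin in the frame of vise below 0.016 m and angle between tin's own z axis and vertical below 0.06 rad and linear speed of tin below 0.02 m/s); the robot touches nothing.
It fails at once if the tin is over-tightened: the sprung pad is pressed in beyond 21 mm (value of joint pad above 0.021 m).
It fails at once if the robot pushes the moving jaw or its pad (over 6 N) instead of working the knob (contact force between any of the fingers, the arm and jaw above 6 N).
It fails at once if the tin is tipped over (angle between tin's own z axis and vertical above 0.6 rad).
It fails at once if the cup, saucer, eraser or phone grip is shifted by over 30 mm or tipped (distance of any of cup, saucer, phone_grip, eraser from where it was at the start of the episode above 0.03 m or angle between any of cup, saucer, phone_grip, eraser's own z axis and vertical above 0.35 rad).
It also fails if it takes over 72 s, if anything falls off the work surface, if the arm or the gripper's body presses on something with over 40 N, if the wrist force passes 120 N, or if a joint passes its speed limit or range.

### The arm

A 7-joint arm with a two-finger parallel gripper is mounted at the origin on the work surface. World frame = base frame: x ahead of the robot, y to its left, z up, the work surface at z = 0. Lengths are in m, angles in rad, forces in N, time in s.
With the tool pointing down it reaches from about 0.4 to 0.85 m from the base axis. Payload 4.5 kg.
Tool frame: the origin (TCP) lies at the very end of the fingers, on their centre line; the grasp point (between the pads) lies 19 mm behind it (r.pinch_z is the distance from the TCP to the grasp point, in m); z points along the fingers, y is the line along which they close (so a half turn about z gives the same grasp; the last joint's range is limited). The gripper opens to 88 mm and grips with 3 to 60 N. Pads are 18 mm wide; open, the fingers measure 123 mm over their backs; the gripper's body (75 mm by 187 mm) begins 45 mm behind the grasp point.
Start: joints at [1.355, 0.689, -0.195, 1.565, 0.157, 0.902, -0.215], TCP at [0.155, -0.606, 0.239] pointing down, gripper open.
Joint ranges: [-3.01, 3.01], [-0.46, 2.08], [-1.47, 1.51], [0.13, 2.56], [-1, 4.14], [0.04, 2.09], [-2.66, 2.66]. Speed limits (rad/s): [2.57, 2.57, 3.14, 3.14, 3.14, 3.14, 3.14].

### API

Orientations are given as a unit quaternion [x, y, z, w].
In Python, from plant import r, cams gives the robot as it stands.
- The arm moves only by the shell command python3 -m pendant 'ROWS' [FORCE]. ROWS is JSON, a list of rows, each a list of 3 entries, a list of its own where there are three numbers: the closure, from -1 (fully open) to 1 (shut), then the shift along the tool's x, y, z in mm, then the turn, a rotation vector about the tool's x, y, z in degrees. A call has 1 to 8 rows; each row shifts and turns the commanded pose from where the row before left it, along the tool's axes as they then stand; what a row does not reach is not made up. A row lasts 1/8 s, in which the tool goes at most 62.5 mm and 10.7 degrees, less where a joint would pass 70% of its speed; a pose out of reach is approached as far as the arm can. A call with a gripper value outside its range is refused whole. The fingers move at their own pace and stop on an object; FORCE is the grip in N (left out, the last holds). Time passes only in rows, so rows that do not move let the fingers close. It gives the time, the measured TCP pose, the force, the opening and the grip force at its end, in the units of the state.
- r.get_state(): the state, without advancing time (a new reading comes with each control period).
- cams.snapshot(name): name is "side" or "top" or "wrist"; returns a dict with "img" (384x512x3 uint8, red, green, blue), "camera_matrix" (3x3 intrinsics, pixels), "camera_from_world" (4x4, takes a point from world to camera coordinates); the wrist camera has in their place "tool_from_camera" (4x4, takes a point from camera to tool coordinates, whose origin is the TCP and whose axes are the flange's). Camera axes: x right, y up, looking along -z (the intrinsics and any distortion apply to the point x, -y, -z); pixel columns grow to the right and rows downward; lengths in m; the calibration is good to about 2 mm. A picture is of the moment at which its call begins: read the wrist's pose just before it. There is no depth.
- r.finish_job(): hands the job in; it is judged then, once.
The state is a dict: "clock": time; "q": joint angles; "qd": joint speeds; "joint_torque": joint torques, N m; "tool_pos": TCP position; "eef_rot": TCP orientation; "contact_force": force on the tool from outside, world axes, zero at the start; "moment": the same for the moment, N m; "opening": opening from 0.0 (shut) to 1.0 (fully open); "finger_force": force on a finger pad.
Only numpy, scipy, OpenCV 4.12 (cv2) and the standard library are available. Lean on these libraries where they do the work, as an engineer would, in place of code of your own. Each camera call takes 0.05 s, during which the arm holds its last target. There are 200 camera calls.

## Working session

There is one attempt and no reset: what is moved stays moved. The work goes in short steps, Python scripts to look and compute and a shell command to move; the robot and the scene stay as the last step left them, time stands still between calls to the robot, and variables do not carry over. Pictures are saved under pics/ and viewed, at most 10 in all, crops included, and the job is handed in when it is done.

```bash
mkdir -p pics
python3 - <<'E'
from plant import r,cams
import cv2,json
s=r.get_state();print({k:s[k] for k in('clock','tool_pos','eef_rot','opening')})
import numpy as np
np.set_printoptions(precision=4,suppress=True)
for n in('top','side'):
    d=cams.snapshot(n);cv2.imwrite(f'pics/{n}0.png',cv2.resize(d['img'][:,:,::-1],(800,600),interpolation=cv2.INTER_CUBIC));print(d['camera_matrix'],d['camera_from_world'],d.keys())
E
```

```text
{'clock': 0.0, 'tool_pos': array([ 0.15425175, -0.60501243,  0.23790594]), 'eef_rot': array([ 9.92208017e-01,  1.24588943e-01, -1.88197762e-04, -9.00647325e-04]), 'opening': 1.000516172801846}
[[373.5899   0.     255.8494]
 [  0.     373.5899 195.3946]
 [  0.       0.       1.    ]] [[ 0.0237 -0.9994 -0.0232  0.0065]
 [ 0.98    0.0187  0.1982 -0.5415]
 [-0.1977 -0.0275  0.9799 -0.7812]
 [ 0.      0.      0.      1.    ]] dict_keys(['img', 'camera_matrix', 'camera_from_world'])
[[487.1963   0.     248.7718]
 [  0.     487.1963 193.8314]
 [  0.       0.       1.    ]] [[-0.7149 -0.6992 -0.005   0.4011]
 [ 0.4722 -0.488   0.7341 -0.3056]
 [-0.5157  0.5225  0.679  -1.043 ]
 [ 0.      0.      0.      1.    ]] dict_keys(['img', 'camera_matrix', 'camera_from_world'])
```

View pics/top0.png

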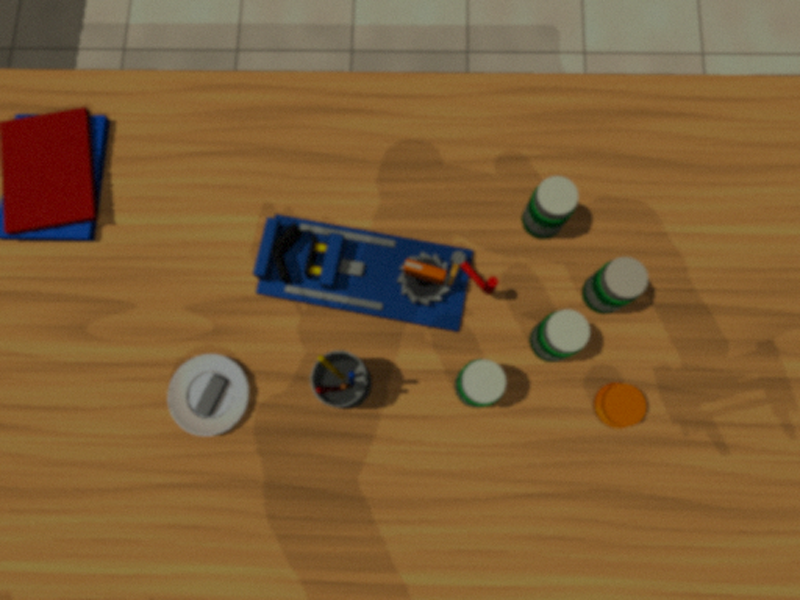

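View pics/side0.png

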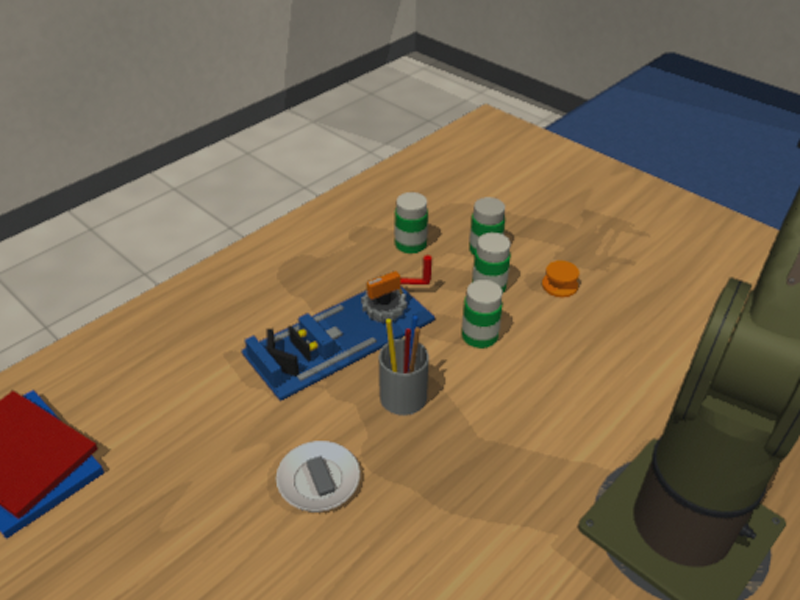

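Top view: there are four tin look-alikes, with cap pixels (800-wide) at (483,383), (566,330), (622,278) and (557,200). The orange phone grip at (620,404) could be taken for the knob grip at (427,270). The red book could only be confused with the lever by colour. I pick the tin at (483,383) as nearest the base and check it with numbers and a close crop.

```bash
cat > h.py <<'E'
import numpy as np,cv2
from scipy.spatial.transform import Rotation as R
from plant import r,cams
np.set_printoptions(precision=4,suppress=True)
def ray(d,u,v,z):
    K=d['camera_matrix'];T=d['camera_from_world'];x=np.linalg.solve(K,[u,v,1.]);dc=np.array([x[0],-x[1],-1])
    w=T[:3,:3].T@dc;c=-T[:3,:3].T@T[:3,3];return c+w*(z-c[2])/w[2]
def proj(d,p):
    T=d['camera_from_world'];q=T[:3,:3]@p+T[:3,3];k=d['camera_matrix']@np.array([q[0],-q[1],-q[2]]);return k[:2]/k[2]
def crop(d,x0,y0,x1,y1,s,f): cv2.imwrite(f,cv2.resize(d['img'][y0:y1,x0:x1,::-1],None,fx=s,fy=s,interpolation=cv2.INTER_CUBIC))
E
python3 - <<'E'
from h import *
d=cams.snapshot('top');k=1/1.5625
for u,v in[(483,383),(566,330),(622,278),(557,200)]:
    p=ray(d,u*k,v*k,.104);print('tin',p,np.hypot(*p[:2]))
print('cup',ray(d,341*k,378*k,.095),'saucer',ray(d,210*k,395*k,.018),'grip',ray(d,620*k,404*k,.036))
crop(d,155,130,335,265,4.4,'pics/c1.png')
E
```

```text
tin [ 0.4299 -0.0944  0.104 ] 0.4401183282997784
tin [ 0.5021 -0.2042  0.104 ] 0.5420132178395513
tin [ 0.5744 -0.2814  0.104 ] 0.6395861429121755
tin [ 0.6843 -0.1977  0.104 ] 0.7122663164176887
cup [0.4329 0.0928 0.095 ] saucer [0.4097 0.2932 0.018 ] grip [ 0.4096 -0.2937  0.036 ]
```

View pics/c1.png

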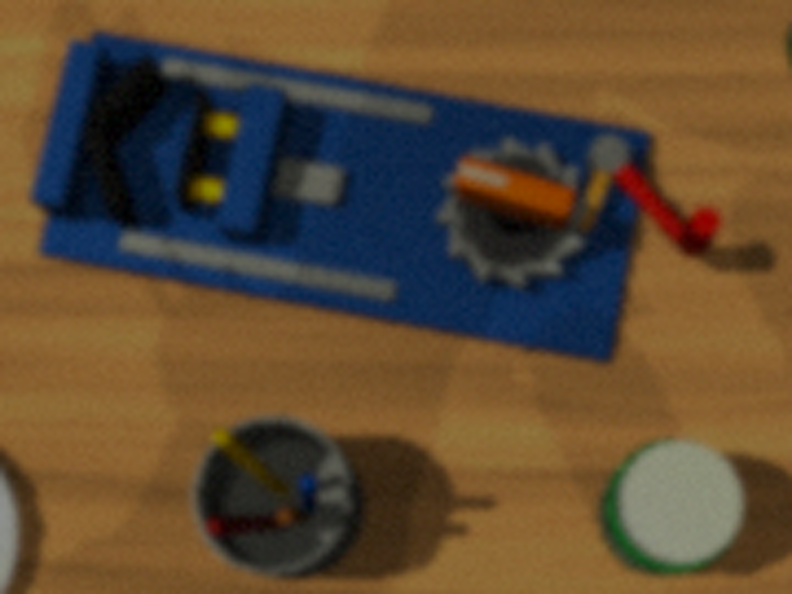

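```bash
cat >> h.py <<'E'
def cp(u,v,z,d): return ray(d,155+u/4.4-.39,130+v/4.4-.39,z)
E
python3 - <<'E'
from h import *
import json
d=cams.snapshot('top')
P=np.array([cp(u,v,z,d)[:2] for u,v,z in[(97,33,.012),(651,133,.012),(612,360,.012),(42,252,.012),(515,188,.088)]])
V=np.array([[165,-65],[-150,-65],[-150,65],[165,65],[-85,0]])/1e3
pc,vc=P.mean(0),V.mean(0);A=(V-vc).T@(P-pc);yaw=np.arctan2(A[0,1]-A[1,0],A[0,0]+A[1,1])
M=np.array([[np.cos(yaw),-np.sin(yaw)],[np.sin(yaw),np.cos(yaw)]]);o=pc-M@vc
print('yaw',np.degrees(yaw),o,'resid',1e3*(P-(V@M.T+o)))
json.dump([yaw,*o],open('v.json','w'))
w=lambda x,y:M@[x/1e3,y/1e3]+o
print('knob',w(-85,0),'post0',w(-180,0),'post1',w(-193,-33),'seat',w(98,0),'pad',w(88,0),'post seen',cp(706,222,.088,d),'tin',cp(681,503,.104,d))
a,b=cp(468,165,.088,d),cp(575,198,.088,d);print('bar',np.degrees(np.arctan2(*(b-a)[1::-1])),np.linalg.norm(b-a))
s=r.get_state();print(R.from_quat(s['eef_rot']).as_matrix())
for n,t in(('cup top',(275,495,.095)),):print(cp(*t,d))
E
```

```text
yaw 80.23961820811907 [0.601  0.0664] resid [[-1.7906 -1.9133]
 [-1.0033  2.0705]
 [ 1.9048  0.717 ]
 [ 1.3576 -2.3052]
 [-0.4685  1.4311]]
knob [ 0.5866 -0.0174] post0 [ 0.5705 -0.111 ] post1 [ 0.6008 -0.1294] seat [0.6176 0.163 ] pad [0.6159 0.1531] post seen [ 0.5706 -0.1096  0.088 ] tin [ 0.4323 -0.0949  0.104 ]
bar -106.71748097734869 0.055325419255306575
[[ 0.9689  0.2473 -0.0004]
 [ 0.2473 -0.9689  0.001 ]
 [-0.0001 -0.0011 -1.    ]]
[0.4325 0.0951 0.095 ]
```

The nearest tin is confirmed at (0.432,-0.095), base distance 0.44 m. The crop shows the lever home with its post at (706,222), and the bar knob at about (515,188). I move above the lever post first.

```bash
cat > to.py <<'E'
import sys;from h import *
# x y z(mm) yaxis(deg): shift in tool axes and turn about tool z to get there
x,y,z,a=map(float,sys.argv[1:]);s=r.get_state();M=R.from_quat(s['eef_rot']).as_matrix()
print('shift',(M.T@(np.array([x,y,z])-1e3*s['tool_pos'])).round(1),'turn z',-((a-np.degrees(np.arctan2(M[1,1],M[0,1]))+180)%360-180),'tilt fix',(np.degrees(np.cross(M.T@[0,0,-1.],[0,0,1])*-1)).round(2),'q',s['q'].round(2),'t',s['clock'],'F',s['contact_force'].round(1),'pos',s['tool_pos'].round(4))
E
python3 -m pendant '[[-1,[43.8,-31.4,0],[0,0,0]],[-1,[43.8,-31.4,0],[0,0,0]],[-1,[43.8,-31.4,0],[0,0,0]],[-1,[43.8,-31.4,0],[0,0,0]],[-1,[43.8,-31.4,0],[0,0,0]],[-1,[43.8,-31.4,0],[0,0,0]],[-1,[43.8,-31.4,0],[0,0,0]],[-1,[43.8,-31.4,0],[0,0,0]]]' 15
python3 -m pendant '[[-1,[43.8,-31.4,0],[0,0,0]],[-1,[43.8,-31.4,0],[0,0,0]],[-1,[43.8,-31.4,0],[0,0,0]],[-1,[43.8,-31.4,0],[0,0,-10]],[-1,[0,0,0],[0,0,-10]],[-1,[0,0,0],[0,0,-10]],[-1,[0,0,0],[0,0,-10]],[-1,[0,0,0],[0,0,-4]]]'
python3 to.py 570.5 -110 150 -31
```

```text
clock: 1.2
tool_pos: [0.4329, -0.2742, 0.2388]
eef_rot: [0.992, 0.125, 0.0, 0.0]
contact_force: [0.9, -1.8, -0.1]
opening: 0.997
finger_force: 0.0
clock: 2.2
tool_pos: [0.5705, -0.1106, 0.2385]
eef_rot: [0.873, 0.489, -0.0, -0.0]
contact_force: [0.1, 0.4, -0.6]
opening: 1.004
finger_force: 0.0
shift [ 0.6 -0.3 88.5] turn z -0.5097498832060978 tilt fix [-0.03  0.01 -0.  ] q [ 0.32  0.64 -0.35  1.7   0.28  0.85 -0.7 ] t 2.2 F [ 0.1  0.4 -0.6] pos [ 0.5705 -0.1106  0.2385]
```

```bash
python3 -m pendant '[[-1,[0,0,50],[0,0,0]],[-1,[0,0,50],[0,0,0]],[-1,[0,0,50],[0,0,0]],[-1,[0,0,30],[0,0,0]],[0.2,[0,0,8],[0,0,0]],[1,[0,0,0],[0,0,0]],[1,[0,0,0],[0,0,0]],[1,[0,0,0],[0,0,0]]]' 15
python3 -m pendant '[[1,[0,0,0],[0,0,0]],[1,[0,0,0],[0,0,0]]]'
python3 to.py 600.8 -129.4 50 -31
```

```text
clock: 3.2
tool_pos: [0.5715, -0.1108, 0.052]
eef_rot: [0.873, 0.487, 0.001, 0.001]
contact_force: [0.1, -0.5, -0.5]
opening: 0.573
finger_force: 0.0
clock: 3.45
tool_pos: [0.5708, -0.1107, 0.051]
eef_rot: [0.873, 0.487, 0.0, 0.0]
contact_force: [-0.6, -0.6, 0.2]
opening: 0.348
finger_force: 0.0
shift [-0.2 35.4  1. ] turn z -0.6918251137686582 tilt fix [ 0.03 -0.01 -0.  ] q [ 0.24  0.91 -0.22  1.82  0.41  0.45 -0.83] t 3.45 F [-0.6 -0.6  0.2] pos [ 0.5708 -0.1107  0.051 ]
```

```bash
python3 -m pendant '[[1,[0,0,0],[0,0,0]],[1,[0,0,0],[0,0,0]],[1,[0,0,0],[0,0,0]],[1,[0,0,0],[0,0,0]]]' 15
python3 -m pendant '[[1,[-1.3,6,0],[0,0,0]],[1,[-1,6,0],[0,0,0]],[1,[-0.3,6,0],[0,0,0]],[1,[0.3,6,0],[0,0,0]],[1,[1,6,0],[0,0,0]],[1,[1.3,7,0],[0,0,0]],[1,[0,0,0],[0,0,0]]]'
python3 to.py 600.8 -129.4 50 -31
```

```text
clock: 3.95
tool_pos: [0.5706, -0.1106, 0.0507]
eef_rot: [0.873, 0.487, -0.0, 0.0]
contact_force: [-1.3, 0.0, 1.3]
opening: 0.175
finger_force: 15.0
clock: 4.82
tool_pos: [0.5993, -0.1309, 0.0504]
eef_rot: [0.873, 0.487, -0.003, -0.001]
contact_force: [-6.1, 0.8, 6.6]
opening: 0.173
finger_force: 15.0
shift [2.  0.5 0.4] turn z -0.7179295996623978 tilt fix [-0.28  0.24 -0.  ] q [ 0.28  0.94 -0.25  1.71  0.4   0.54 -0.78] t 4.825 F [-6.1  0.8  6.6] pos [ 0.5993 -0.1309  0.0504]
```

```bash
python3 -m pendant '[[-0.3,[0,0,0],[0,0,0]],[-0.3,[0,0,0],[0,0,0]],[-0.3,[0,0,-30],[0,0,0]],[-0.3,[0,0,-50],[0,0,0]],[-0.3,[0,0,-20],[0,0,-7]],[-0.3,[0,0,0],[0,0,-7]]]' 15
python3 to.py 586.6 -17.4 150 -16.7
python3 - <<'E'
from h import *
d=cams.snapshot('top');crop(d,155,130,335,265,4.4,'pics/c2.png')
E
```

```text
clock: 5.58
tool_pos: [0.6043, -0.1303, 0.1531]
eef_rot: [0.806, 0.591, 0.002, 0.002]
contact_force: [0.1, 0.5, 0.2]
opening: 0.648
finger_force: 0.0
shift [102.4 -50.8   2.9] turn z -0.7801694432444037 tilt fix [ 0.32 -0.05 -0.  ] q [ 0.35  0.8  -0.39  1.66  0.41  0.75 -0.54] t 5.575 F [0.1 0.5 0.2] pos [ 0.6043 -0.1303  0.1531]
```

View pics/c2.png

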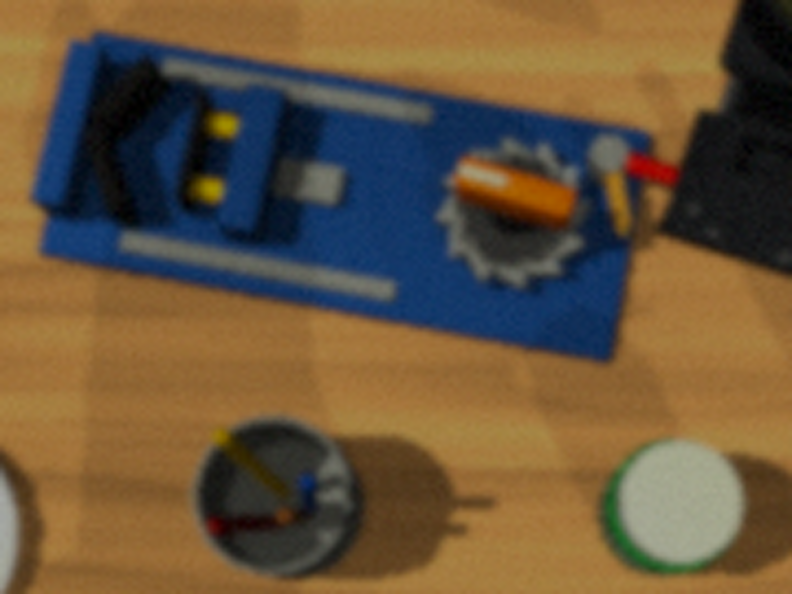

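The crop shows the lever over: its arm is now at (655,168), the pawl at (620,220) is clear of the wheel, and nothing else has moved. Next I grip the knob.

```bash
python3 -m pendant '[[-0.3,[51.2,-25.4,0],[0,0,0]],[-0.3,[51.2,-25.4,0],[0,0,0]],[-0.3,[0,0,30],[0,0,0]],[-0.3,[0,0,50],[0,0,0]],[-0.3,[0,0,19],[0,0,0]],[1,[0,0,0],[0,0,0]],[1,[0,0,0],[0,0,0]],[1,[0,0,0],[0,0,0]]]' 25
python3 -m pendant '[[1,[0,0,0],[0,0,0]],[1,[0,0,0],[0,0,0]],[1,[0,0,0],[0,0,0]]]'
python3 to.py 586.6 -17.4 53 -16.7
```

```text
clock: 6.62
tool_pos: [0.586, -0.0171, 0.0532]
eef_rot: [0.808, 0.59, 0.001, 0.001]
contact_force: [0.3, 0.1, 0.0]
opening: 0.333
finger_force: 0.0
clock: 7.0
tool_pos: [0.5865, -0.0173, 0.053]
eef_rot: [0.808, 0.59, 0.001, 0.001]
contact_force: [1.6, -1.9, 6.4]
opening: 0.28
finger_force: 25.0
shift [-0.1  0.1  0. ] turn z -1.0187857635550017 tilt fix [ 0.21 -0.05 -0.  ] q [ 0.11  0.92 -0.27  1.81  0.48  0.48 -0.81] t 7.0 F [ 1.6 -1.9  6.4] pos [ 0.5865 -0.0173  0.053 ]
```

```bash
python3 -m pendant '[[1,[0,0,0],[0,0,0]],[1,[0,0,0],[0,0,0]]]'
python3 - <<'E'
from h import *
d=cams.snapshot('wrist');e=cams.snapshot('side')
a=cv2.resize(d['img'],(400,300));b=cv2.resize(e['img'][120:240,190:350],(400,300),interpolation=cv2.INTER_CUBIC)
cv2.imwrite('pics/g1.png',np.hstack([a,b])[:,:,::-1])
E
```

```text
clock: 7.25
tool_pos: [0.5865, -0.0172, 0.053]
eef_rot: [0.808, 0.59, 0.001, 0.001]
contact_force: [1.5, -0.9, 6.4]
opening: 0.275
finger_force: 25.0
```

View pics/g1.png

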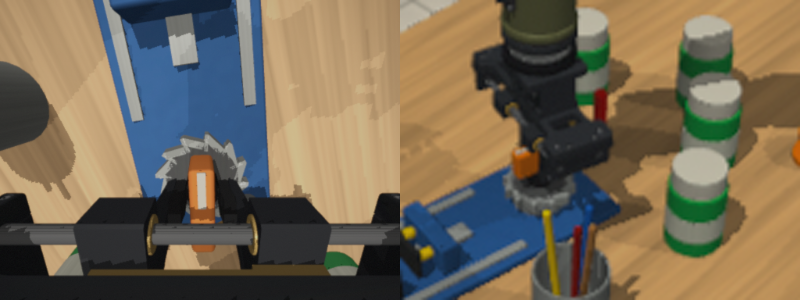

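The wrist view shows the bar (about (200,200)) between the fingers and roughly aligned. I turn back a little and watch.

```bash
python3 -m pendant '[[1,[0,0,0],[0,0,-8]],[1,[0,0,0],[0,0,-8]],[1,[0,0,0],[0,0,-8]],[1,[0,0,0],[0,0,-8]]]' 25
python3 to.py 586.6 -17.4 53 -16.7
python3 - <<'E'
from h import *
print(r.get_state()['moment'])
d=cams.snapshot('wrist');e=cams.snapshot('top')
a=cv2.resize(d['img'],(400,300));b=cv2.resize(e['img'][130:235,155:295],(400,300),interpolation=cv2.INTER_CUBIC)
cv2.imwrite('pics/g2.png',np.hstack([a,b])[:,:,::-1])
E
```

```text
clock: 7.85
tool_pos: [0.5873, -0.0173, 0.0531]
eef_rot: [0.612, 0.791, 0.002, 0.002]
contact_force: [3.5, -1.2, 3.3]
opening: 0.276
finger_force: 25.0
shift [ 0.  -0.7  0.1] turn z 31.240956022088398 tilt fix [ 0.28  0.08 -0.  ] q [ 0.19  0.93 -0.42  1.8   0.68  0.55 -0.42] t 7.85 F [ 3.5 -1.2  3.3] pos [ 0.5873 -0.0173  0.0531]
[-0.1994 -0.6939 -0.0386]
```

View pics/g2.png

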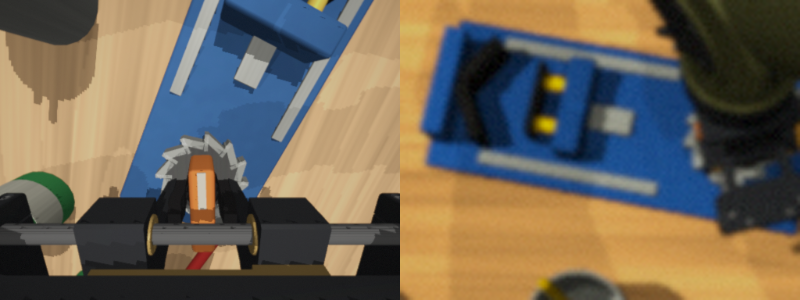

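The knob follows the gripper and the jaw is retreating. I continue to about -2.2.

```bash
python3 -m pendant '[[1,[0,0,0],[0,0,-9]],[1,[0,0,0],[0,0,-9]],[1,[0,0,0],[0,0,-9]],[1,[0,0,0],[0,0,-9]],[1,[0,0,0],[0,0,-9]],[1,[0,0,0],[0,0,-9]]]' 25
python3 -m pendant '[[1,[0,0,0],[0,0,-9]],[1,[0,0,0],[0,0,-9]],[1,[0,0,0],[0,0,-9]],[1,[0,0,0],[0,0,-9]],[1,[0,0,0],[0,0,-9]],[1,[0,0,0],[0,0,0]]]'
python3 to.py 586.6 -17.4 53 -16.7
```

```text
clock: 8.7
tool_pos: [0.5882, -0.0164, 0.0531]
eef_rot: [0.186, 0.983, 0.001, 0.003]
contact_force: [5.4, -0.3, 2.2]
opening: 0.276
finger_force: 25.0
clock: 9.45
tool_pos: [0.5882, -0.0153, 0.0531]
eef_rot: [-0.203, 0.979, 0.001, 0.004]
contact_force: [5.9, 1.9, 1.9]
opening: 0.28
finger_force: 25.0
shift [ 2.3 -1.3  0.1] turn z 130.0699868989122 tilt fix [ 0.04  0.44 -0.  ] q [ 0.39  1.04 -0.82  1.79  1.05  0.81  1.  ] t 9.45 F [5.9 1.9 1.9] pos [ 0.5882 -0.0153  0.0531]
```

```bash
python3 -m pendant '[[-0.2,[0,0,0],[0,0,0]],[-0.2,[0,0,0],[0,0,0]],[-1,[0,0,-40],[0,0,0]],[-1,[0,0,-50],[0,0,-9]],[-1,[0,0,-40],[0,0,-9]],[-1,[0,0,0],[0,0,-9]],[-1,[0,0,0],[0,0,-9]]]' 20
python3 to.py 432.3 -94.9 183 150
python3 - <<'E'
from h import *
d=cams.snapshot('top');crop(d,155,130,335,265,4.4,'pics/c3.png')
E
```

```text
clock: 10.32
tool_pos: [0.5842, -0.0176, 0.1819]
eef_rot: [-0.497, 0.868, -0.0, -0.001]
contact_force: [-0.5, 0.2, -0.6]
opening: 0.996
finger_force: 0.0
shift [143.5  91.9  -0.9] turn z -0.39721964893436734 tilt fix [-0.01 -0.09  0.  ] q [ 0.51  0.93 -1.09  1.72  0.92  1.1   1.72] t 10.325 F [-0.5  0.2 -0.6] pos [ 0.5842 -0.0176  0.1819]
```

View pics/c3.png

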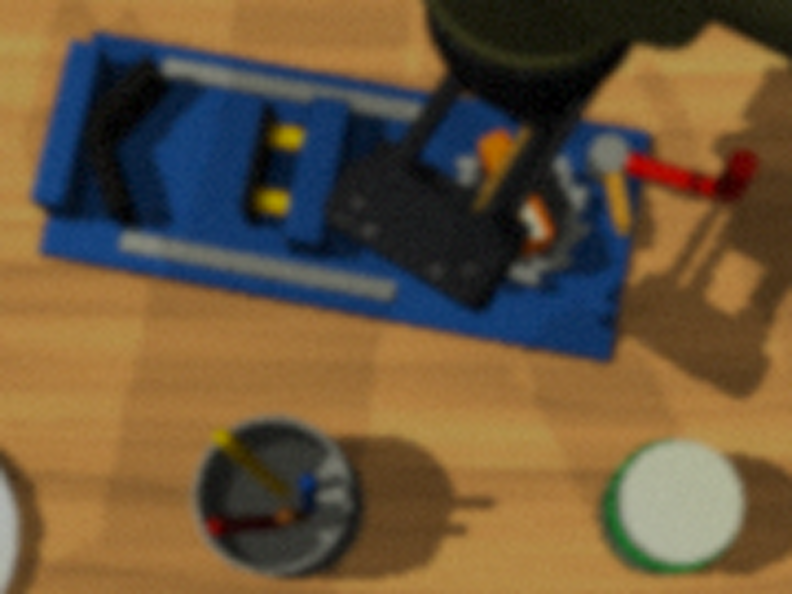

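The crop shows the pad face now at about (258,155), up from (190,150). That is roughly 32 mm back, so the gap is open. On to the tin.

```bash
python3 -m pendant '[[-1,[36,23,0],[0,0,0]],[-1,[36,23,0],[0,0,0]],[-1,[36,23,0],[0,0,0]],[-1,[35.5,23,0],[0,0,0]],[-1,[0,0,0],[0,0,0]]]' 20
python3 to.py 432.3 -94.9 49 150
python3 - <<'E'
from h import *
d=cams.snapshot('wrist');s=r.get_state()
cv2.imwrite('pics/w1.png',d['img'][:,:,::-1])
# predicted pixel of cap centre for the tin at its measured place
M=R.from_quat(s['eef_rot']).as_matrix();t=M.T@(np.array([.4323,-.0949,.104])-s['tool_pos']);T=np.linalg.inv(d['tool_from_camera']);q=T[:3,:3]@t+T[:3,3]
k=d['camera_matrix']@[q[0],-q[1],-q[2]];print(k/k[2],q)
E
```

```text
clock: 11.0
tool_pos: [0.4286, -0.0958, 0.181]
eef_rot: [-0.493, 0.87, -0.0, -0.003]
contact_force: [1.1, 0.5, 0.6]
opening: 0.998
finger_force: 0.0
shift [ -3.4  -3.1 132. ] turn z -0.8745656114487304 tilt fix [ 0.16 -0.31 -0.  ] q [ 0.78  0.79 -1.14  2.14  0.98  0.9   1.64] t 11.0 F [1.1 0.5 0.6] pos [ 0.4286 -0.0958  0.181 ]
[256.7657 202.3506   1.    ] [-0.0017 -0.0078 -0.2362]
```

View pics/w1.png

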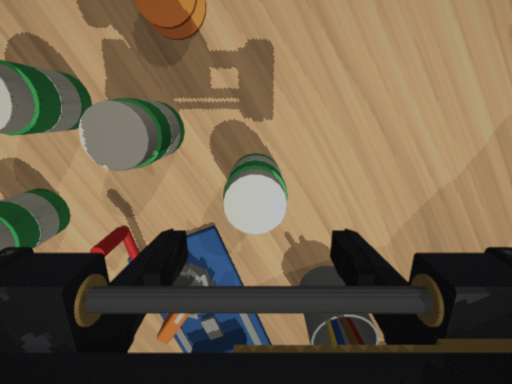

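The target cap is at (255,203), against a predicted (257,202), so the position holds. I descend and grip.

```bash
python3 -m pendant '[[-1,[-3.4,-3.1,30],[0,0,0]],[-1,[0,0,50],[0,0,0]],[-1,[0,0,40],[0,0,0]],[-1,[0,0,12],[0,0,0]],[1,[0,0,0],[0,0,0]],[1,[0,0,0],[0,0,0]],[1,[0,0,0],[0,0,0]],[1,[0,0,0],[0,0,0]]]' 20
python3 -m pendant '[[1,[0,0,-10],[0,0,0]],[1,[0,0,-50],[0,0,0]],[1,[0,0,-50],[0,0,0]],[1,[0,0,-40],[0,0,0]],[1,[0,0,0],[0,0,0]]]'
python3 to.py 560 -70 199 150
```

```text
clock: 12.05
tool_pos: [0.4376, -0.0918, 0.0504]
eef_rot: [-0.495, 0.869, -0.0, 0.001]
contact_force: [-0.7, 1.2, 1.4]
opening: 0.722
finger_force: 20.0
clock: 12.68
tool_pos: [0.4383, -0.0921, 0.2025]
eef_rot: [-0.495, 0.869, -0.002, 0.002]
contact_force: [-0.4, -0.1, -2.7]
opening: 0.723
finger_force: 20.0
shift [-81.1 -93.3   4.1] turn z -0.7225012575208893 tilt fix [-0.32  0.1  -0.  ] q [ 0.77  0.75 -1.13  2.1   0.91  0.9   1.71] t 12.675 F [-0.4 -0.1 -2.7] pos [ 0.4383 -0.0921  0.2025]
```

```bash
python3 -m pendant '[[1,[-27,-31,0],[0,0,0]],[1,[-27,-31,0],[0,0,0]],[1,[-27,-31,0],[0,0,0]],[1,[0,0,0],[0,0,0]],[1,[0,0,0],[0,0,0]]]' 20
python3 to.py 619.6 163.7 200 150
```

```text
clock: 13.3
tool_pos: [0.5565, -0.0703, 0.1984]
eef_rot: [-0.495, 0.869, 0.0, -0.002]
contact_force: [-0.4, -0.8, -2.3]
opening: 0.717
finger_force: 20.0
shift [-233.5   65.    -2.1] turn z -0.6496911075317371 tilt fix [ 0.14 -0.15 -0.  ] q [ 0.62  0.87 -1.08  1.78  0.88  1.07  1.82] t 13.3 F [-0.4 -0.8 -2.3] pos [ 0.5565 -0.0703  0.1984]
```

```bash
python3 -m pendant '[[1,[-46,13,0],[0,0,0]],[1,[-46,13,0],[0,0,0]],[1,[-46,13,0],[0,0,0]],[1,[-46,13,0],[0,0,0]],[1,[-46,13,0],[0,0,0]],[1,[0,0,0],[0,0,0]],[1,[0,0,0],[0,0,0]],[1,[0,0,0],[0,0,0]]]' 20
python3 to.py 619.6 163.7 110 150
python3 - <<'E'
from h import *
d=cams.snapshot('top');w=cams.snapshot('wrist')
s=r.get_state();p=s['tool_pos']
q=proj(d,p+[-.0027,-.0046,-.049]);print('expect bottom',q,'cap top',proj(d,p+[-.0027,-.0046,.055]))
M=R.from_quat(s['eef_rot']).as_matrix();T=np.linalg.inv(w['tool_from_camera'])
for dx in(0,.0053):
    c=T[:3,:3]@[dx,0,-.055]+T[:3,3];k=w['camera_matrix']@[c[0],-c[1],-c[2]];print('cap px',dx,k/k[2])
a=cv2.resize(w['img'],(400,300));b=cv2.resize(d['img'][130:235,155:295],(400,300),interpolation=cv2.INTER_CUBIC)
cv2.imwrite('pics/p1.png',np.hstack([a,b])[:,:,::-1])
E
```

```text
clock: 14.3
tool_pos: [0.6195, 0.1585, 0.1992]
eef_rot: [-0.494, 0.87, -0.001, -0.001]
contact_force: [0.5, -0.8, -1.4]
opening: 0.72
finger_force: 20.0
shift [-4.7  2.6 89.2] turn z -0.805356508629103 tilt fix [-0.03 -0.13  0.  ] q [ 0.17  0.94 -1.03  1.53  0.85  1.17  1.58] t 14.3 F [ 0.5 -0.8 -1.4] pos [0.6195 0.1585 0.1992]
expect bottom [188.611 148.281] cap top [176.828  129.2806]
cap px 0 [257.592  308.2634   1.    ]
cap px 0.0053 [257.5849 297.5746   1.    ]
```

View pics/p1.png

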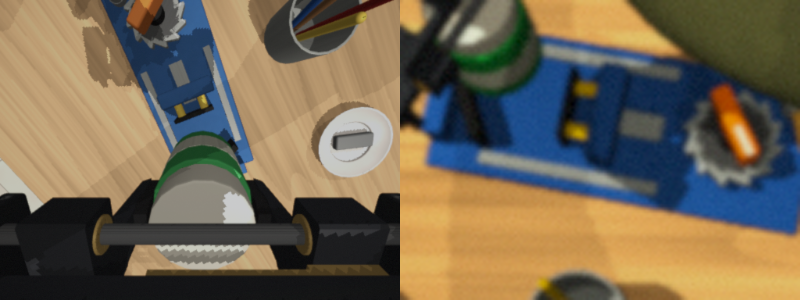

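```bash
python3 -m pendant '[[1,[-4.7,2.6,30],[0,0,0]],[1,[0,0,50],[0,0,0]],[1,[0,0,0],[0,0,0]],[1,[0,0,0],[0,0,0]],[1,[0,0,0],[0,0,0]]]' 20
python3 to.py 619.6 163.7 63.5 150
```

```text
clock: 15.02
tool_pos: [0.621, 0.1671, 0.1221]
eef_rot: [-0.495, 0.869, -0.0, 0.002]
contact_force: [0.5, 0.1, -2.0]
opening: 0.723
finger_force: 20.0
shift [ 3.9 -0.4 58.6] turn z -0.7168342406534123 tilt fix [-0.11  0.18 -0.  ] q [ 0.14  1.03 -0.97  1.58  0.95  1.05  1.5 ] t 15.025 F [ 0.5  0.1 -2. ] pos [0.621  0.1671 0.1221]
```

```bash
python3 -m pendant '[[1,[3.9,-0.4,12],[0,0,0]],[1,[0,0,0],[0,0,0]],[1,[0,0,0],[0,0,0]]]' 20
python3 to.py 619.6 163.7 63.5 150
python3 - <<'E'
from h import *
d=cams.snapshot('side');s=r.get_state();p=s['tool_pos'];print(proj(d,p+[-.0027,-.0046,-.0504]))
b=cv2.resize(d['img'][150:270,130:290],(800,600),interpolation=cv2.INTER_CUBIC)
cv2.imwrite('pics/p2.png',b[:,:,::-1])
E
```

```text
clock: 15.4
tool_pos: [0.6182, 0.1628, 0.1077]
eef_rot: [-0.495, 0.869, 0.0, -0.0]
contact_force: [0.5, -0.9, -1.0]
opening: 0.72
finger_force: 20.0
shift [-1.5 -0.7 44.2] turn z -0.6872582517359263 tilt fix [ 0.   -0.01 -0.  ] q [ 0.14  1.05 -0.96  1.6   0.97  1.03  1.49] t 15.4 F [ 0.5 -0.9 -1. ] pos [0.6182 0.1628 0.1077]
[189.7539 213.5281]
```

View pics/p2.png

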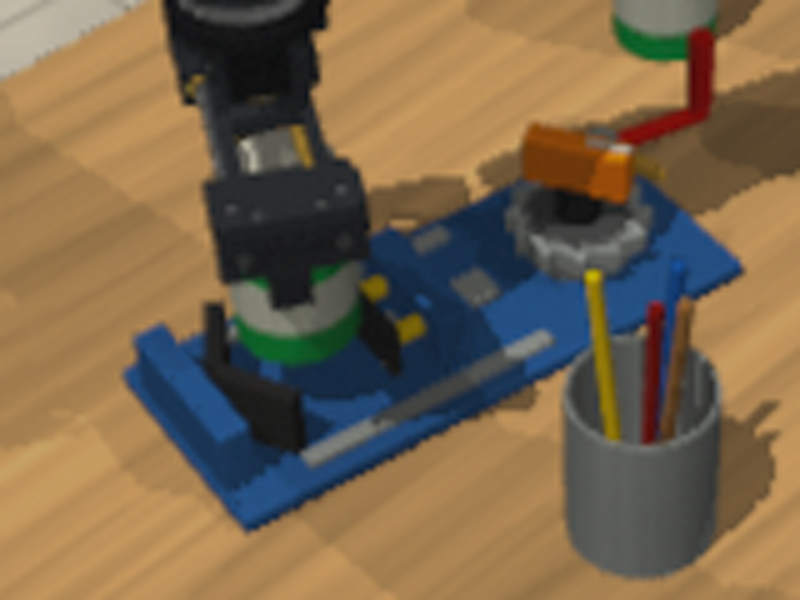

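The tin hangs centred over the gap: its bottom centre is at about (298,320), against an expected (299,318). I lower it.

```bash
python3 -m pendant '[[1,[-1,-0.5,20],[0,0,0]],[1,[0,0,15],[0,0,0]],[1,[0,0,5],[0,0,0]],[1,[0,0,3.5],[0,0,0]],[1,[0,0,0],[0,0,0]],[1,[0,0,0],[0,0,0]]]' 20
python3 to.py 619.6 163.7 62.5 150
```

```text
clock: 16.2
tool_pos: [0.6194, 0.1636, 0.0647]
eef_rot: [-0.495, 0.869, -0.0, 0.0]
contact_force: [-0.6, 0.7, -2.0]
opening: 0.723
finger_force: 20.0
shift [-0.1 -0.1  2.2] turn z -0.6920207157476739 tilt fix [-0.03  0.04 -0.  ] q [ 0.12  1.1  -0.92  1.61  1.03  0.98  1.45] t 16.2 F [-0.6  0.7 -2. ] pos [0.6194 0.1636 0.0647]
```

```bash
python3 -m pendant '[[1,[0,0,2.2],[0,0,0]],[1,[0,0,0],[0,0,0]],[-0.9,[0,0,0],[0,0,0]],[-0.9,[0,0,0],[0,0,0]],[-0.9,[0,0,-10],[0,0,0]],[-0.9,[0,0,-50],[0,0,0]],[-0.9,[0,0,-40],[0,0,9]],[-0.9,[0,0,-10],[0,0,9]]]' 20
python3 to.py 600.8 -129.4 172 150
python3 - <<'E'
from h import *
d=cams.snapshot('side')
b=cv2.resize(d['img'][120:270,130:330],(800,600),interpolation=cv2.INTER_CUBIC)
cv2.imwrite('pics/p3.png',b[:,:,::-1])
E
```

```text
clock: 17.2
tool_pos: [0.6203, 0.165, 0.176]
eef_rot: [-0.35, 0.937, 0.001, 0.003]
contact_force: [0.4, 0.2, 0.0]
opening: 0.95
finger_force: 0.0
shift [ 208.  -209.2    3. ] turn z -18.969584652236477 tilt fix [-0.05  0.32 -0.  ] q [ 0.13  0.94 -0.95  1.56  0.83  1.08  1.26] t 17.2 F [0.4 0.2 0. ] pos [0.6203 0.165  0.176 ]
```

View pics/p3.png

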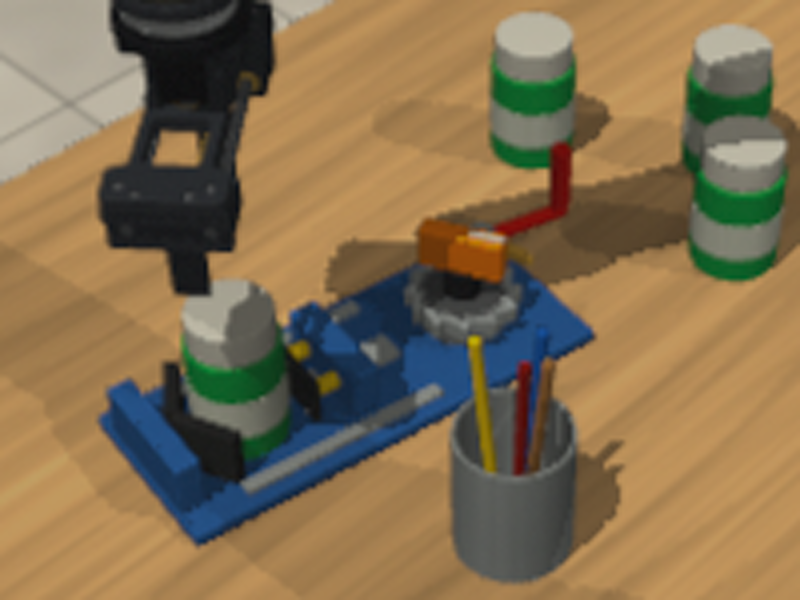

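The tin stands upright on the plate between the jaws, clear of the pad. That was my eleventh picture, one over the limit of 10, so I view no more and check by numbers from here. Next I swing the lever home.

```bash
python3 -m pendant '[[-0.9,[0,0,0],[0,0,-9]],[-0.9,[0,0,0],[0,0,-9]],[-0.9,[0,0,0],[0,0,0]],[-0.9,[0,0,0],[0,0,0]]]' 20
python3 to.py 599.5 -130.5 170 149
```

```text
clock: 17.75
tool_pos: [0.6191, 0.1634, 0.1719]
eef_rot: [-0.494, 0.869, 0.0, -0.0]
contact_force: [-0.5, -0.4, 0.3]
opening: 0.951
finger_force: 0.0
shift [ 262.5 -133.6    1.9] turn z 0.22125166277697872 tilt fix [ 0.01 -0.01 -0.  ] q [ 0.16  0.97 -1.01  1.56  0.89  1.13  1.54] t 17.75 F [-0.5 -0.4  0.3] pos [0.6191 0.1634 0.1719]
```

```bash
python3 -m pendant '[[-0.9,[43.8,-22.3,0],[0,0,0]],[-0.9,[43.8,-22.3,0],[0,0,0]],[-0.9,[43.8,-22.3,0],[0,0,0]],[-0.9,[43.8,-22.3,0],[0,0,0]],[-0.9,[43.8,-22.3,0],[0,0,0]],[-0.9,[43.8,-22.3,0],[0,0,0]],[-0.9,[0,0,0],[0,0,0]],[-0.9,[0,0,0],[0,0,0]]]' 15
python3 to.py 599.5 -130.5 51 149
```

```text
clock: 18.75
tool_pos: [0.6001, -0.13, 0.1722]
eef_rot: [-0.495, 0.869, 0.0, 0.0]
contact_force: [0.0, -0.3, -0.2]
opening: 0.95
finger_force: 0.0
shift [  0.9   0.3 121.2] turn z 0.3000269991791811 tilt fix [ 0.01  0.06 -0.  ] q [ 0.66  0.96 -1.05  1.64  0.91  1.11  1.96] t 18.75 F [ 0.  -0.3 -0.2] pos [ 0.6001 -0.13    0.1722]
```

```bash
python3 -m pendant '[[-0.3,[0.9,0.3,40],[0,0,0]],[-0.2,[0,0,50],[0,0,0]],[0,[0,0,31],[0,0,0]],[1,[0,0,0],[0,0,0]],[1,[0,0,0],[0,0,0]],[1,[0,0,0],[0,0,0]],[1,[0,0,0],[0,0,0]],[1,[0,0,0],[0,0,0]]]' 15
python3 to.py 570.5 -110.6 51 149
```

```text
clock: 19.75
tool_pos: [0.5993, -0.1308, 0.0522]
eef_rot: [-0.495, 0.869, 0.0, 0.0]
contact_force: [-3.4, 1.8, 6.3]
opening: 0.177
finger_force: 15.0
shift [-2.7 35.1  1.2] turn z 0.33255523893697614 tilt fix [-0.    0.04 -0.  ] q [ 0.62  1.11 -0.94  1.7   1.09  0.95  1.84] t 19.75 F [-3.4  1.8  6.3] pos [ 0.5993 -0.1308  0.0522]
```

```bash
python3 -m pendant '[[1,[0.8,6,0],[0,0,0]],[1,[0.5,6,0],[0,0,0]],[1,[0,6,0],[0,0,0]],[1,[-0.7,6,0],[0,0,0]],[1,[-1.3,6,0],[0,0,0]],[1,[-2,8,0],[0,0,0]],[1,[0,0,0],[0,0,0]],[1,[0,0,0],[0,0,0]]]' 15
python3 to.py 570.5 -110.6 51 149
```

```text
clock: 20.75
tool_pos: [0.5689, -0.1127, 0.0517]
eef_rot: [-0.494, 0.87, -0.003, -0.0]
contact_force: [1.6, -4.9, 5.7]
opening: 0.177
finger_force: 15.0
shift [-2.6 -0.3  0.7] turn z 0.17062409464190864 tilt fix [-0.23 -0.2   0.  ] q [ 0.6   1.08 -0.92  1.81  1.13  0.89  1.72] t 20.75 F [ 1.6 -4.9  5.7] pos [ 0.5689 -0.1127  0.0517]
```

```bash
python3 -m pendant '[[1,[-2,3,0],[0,0,0]],[1,[0,1,0],[0,0,0]],[1,[0,0,0],[0,0,0]]]' 15
python3 to.py 570.5 -110.6 51 149
python3 -m pendant '[[-0.3,[0,0,0],[0,0,0]],[-0.3,[0,0,0],[0,0,0]],[-0.3,[0,0,-30],[0,0,0]],[-0.3,[0,0,-50],[0,0,0]],[-0.3,[0,0,-20],[0,0,9]],[-0.3,[0,0,0],[0,0,9]],[-0.3,[0,0,0],[0,0,9]],[-0.3,[0,0,0],[0,0,9]]]' 15
python3 to.py 586.6 -17.4 150 113.3
```

```text
clock: 21.12
tool_pos: [0.5688, -0.1126, 0.0517]
eef_rot: [-0.492, 0.87, -0.006, -0.0]
contact_force: [7.9, -10.6, 2.5]
opening: 0.175
finger_force: 15.0
shift [-2.6 -0.4  0.7] turn z -0.00930718555872545 tilt fix [-0.57 -0.33  0.  ] q [ 0.6   1.07 -0.92  1.82  1.14  0.89  1.71] t 21.125 F [  7.9 -10.6   2.5] pos [ 0.5688 -0.1126  0.0517]
clock: 22.12
tool_pos: [0.5647, -0.105, 0.1507]
eef_rot: [-0.2, 0.98, 0.001, -0.001]
contact_force: [0.1, -0.5, 0.2]
opening: 0.651
finger_force: 0.0
shift [-54.5  72.    0.7] turn z -0.19479264575556954 tilt fix [ 0.09 -0.06 -0.  ] q [ 0.59  0.89 -0.89  1.78  0.86  0.92  1.28] t 22.125 F [ 0.1 -0.5  0.2] pos [ 0.5647 -0.105   0.1507]
```

```bash
python3 -m pendant '[[-0.3,[-27,36,0],[0,0,0]],[-0.3,[-27.5,36,0],[0,0,0]],[-0.3,[0,0,20],[0,0,0]],[-0.3,[0,0,0],[0,0,0]],[-0.3,[0,0,0],[0,0,0]]]' 25
python3 to.py 587 -17 53 113.3
```

```text
clock: 22.75
tool_pos: [0.5866, -0.0197, 0.1306]
eef_rot: [-0.201, 0.98, -0.0, -0.001]
contact_force: [-0.0, -0.3, -0.5]
opening: 0.65
finger_force: 0.0
shift [-1.6  2.3 77.6] turn z -0.07134715452718865 tilt fix [-0.01 -0.1   0.  ] q [ 0.42  0.92 -0.86  1.76  0.88  0.9   1.13] t 22.75 F [-0.  -0.3 -0.5] pos [ 0.5866 -0.0197  0.1306]
```

```bash
python3 -m pendant '[[-0.3,[-1.6,2.3,40],[0,0,0]],[-0.3,[0,0,37.6],[0,0,0]],[1,[0,0,0],[0,0,0]],[1,[0,0,0],[0,0,0]],[1,[0,0,0],[0,0,0]],[1,[0,0,0],[0,0,0]],[1,[0,0,0],[0,0,0]]]' 25
python3 -m pendant '[[1,[0,0,0],[0,0,7]],[1,[0,0,0],[0,0,7]],[1,[0,0,0],[0,0,7]],[1,[0,0,0],[0,0,7]],[1,[0,0,0],[0,0,7]],[1,[0,0,0],[0,0,3]],[1,[0,0,0],[0,0,0]],[1,[0,0,0],[0,0,0]]]' 25
python3 to.py 587 -17 53 113.3
```

```text
clock: 23.62
tool_pos: [0.5887, -0.0152, 0.0549]
eef_rot: [-0.202, 0.979, -0.0, 0.001]
contact_force: [-2.4, -0.1, 6.9]
opening: 0.275
finger_force: 25.0
clock: 24.62
tool_pos: [0.5888, -0.0163, 0.0549]
eef_rot: [0.128, 0.992, -0.001, 0.001]
contact_force: [-0.1, -0.8, 8.1]
opening: 0.276
finger_force: 25.0
shift [ 1.6 -1.1  1.9] turn z -38.01256931785565 tilt fix [-0.06  0.16 -0.  ] q [ 0.3   0.98 -0.64  1.79  0.89  0.69  0.46] t 24.625 F [-0.1 -0.8  8.1] pos [ 0.5888 -0.0163  0.0549]
```

```bash
python3 -m pendant '[[1,[0,0,0],[0,0,6]],[1,[0,0,0],[0,0,6]],[1,[0,0,0],[0,0,6]],[1,[0,0,0],[0,0,6]],[1,[0,0,0],[0,0,5]],[1,[0,0,0],[0,0,4]],[1,[0,0,0],[0,0,0]],[1,[0,0,0],[0,0,0]]]' 25
python3 to.py 587 -17 53 42.3
python3 -c "from h import *;print(r.get_state()['moment'])"
```

```text
clock: 25.62
tool_pos: [0.5883, -0.0172, 0.0549]
eef_rot: [0.405, 0.915, -0.001, 0.001]
contact_force: [-1.6, -2.5, 8.3]
opening: 0.273
finger_force: 25.0
shift [ 1.  -0.8  1.9] turn z -0.02661689682327051 tilt fix [-0.06  0.18 -0.  ] q [ 0.23  0.95 -0.5   1.79  0.76  0.6  -0.  ] t 25.625 F [-1.6 -2.5  8.3] pos [ 0.5883 -0.0172  0.0549]
[-0.6067  0.1863  0.038 ]
```

```bash
python3 -m pendant '[[-0.3,[0,0,0],[0,0,0]],[-0.3,[0,0,0],[0,0,0]],[-0.3,[0,0,-30],[0,0,0]],[-0.3,[0,0,-50],[0,0,0]],[-0.3,[0,0,-50],[0,0,0]],[-0.3,[-30,-60,0],[0,0,0]],[-0.3,[-30,-50,0],[0,0,0]],[-0.3,[0,0,0],[0,0,0]]]' 15
python3 to.py 500 -150 180 42.3
cat > meas.py <<'E'
from h import *
import json
yaw,ox,oy=json.load(open('v.json'));M=np.array([[np.cos(yaw),-np.sin(yaw)],[np.sin(yaw),np.cos(yaw)]])
d=cams.snapshot('top');cv2.imwrite('pics/m.png',d['img'][:,:,::-1]);h=cv2.cvtColor(d['img'],cv2.COLOR_RGB2HSV)
vx=lambda u,v,z:M.T@(ray(d,u,v,z)[:2]-[ox,oy])*1e3
def blobs(m,x0,y0,x1,y1,z,n):
    k=np.zeros_like(m);k[y0:y1,x0:x1]=m[y0:y1,x0:x1];N,L,S,C=cv2.connectedComponentsWithStats(k)
    for i in range(1,N):
        if S[i,4]<6: continue
        P=np.array([vx(u,v,z) for v,u in np.argwhere(L==i)]);w,E=np.linalg.eigh(np.cov(P.T));e=E[:,1]
        print(n,'area',S[i,4],'px',C[i].round(1),'vise',P.mean(0).round(1),'min',P.min(0).round(1),'max',P.max(0).round(1),'dir',np.degrees(np.arctan2(e[1],e[0])).round(1)%180,'sd',np.sqrt(w).round(1))
blobs(cv2.inRange(h,(5,180,90),(14,255,255)),240,150,300,205,.088,'bar')
blobs(cv2.inRange(h,(22,170,110),(34,255,255)),165,140,245,185,.04,'pin')
blobs(cv2.inRange(h,(0,190,60),(4,255,255)),285,150,335,195,.06,'lever')
blobs(cv2.inRange(h,(0,0,130),(179,70,255)),150,125,230,185,.116,'cap')
E
python3 meas.py
```

```text
clock: 26.62
tool_pos: [0.5461, -0.1364, 0.1826]
eef_rot: [0.409, 0.913, -0.003, -0.001]
contact_force: [0.6, -0.3, 0.1]
opening: 0.65
finger_force: 0.0
shift [ 20.5 -43.4   2.8] turn z -0.5224344944127779 tilt fix [-0.3   0.05 -0.  ] q [ 0.54  0.75 -0.65  1.8   0.61  0.81  0.3 ] t 26.625 F [ 0.6 -0.3  0.1] pos [ 0.5461 -0.1364  0.1826]
bar area 28 px [267.9 171.2] vise [-75.2  -0.4] min [-90.8 -24.4] max [-63.4  19.6] dir 58.7 sd [ 0.9 15. ]
bar area 59 px [272.3 175.6] vise [-86.5   7.6] min [-101.4  -25.2] max [-67.6  29.7] dir 59.6 sd [ 2.4 18.4]
lever area 118 px [306.9 178. ] vise [-162.5   -8.7] min [-185.7  -27.7] max [-131.1    7.4] dir 153.2 sd [ 4.8 16.9]
cap area 516 px [187.4 153.1] vise [99.1  0.1] min [ 71.7 -27.7] max [126.8  27.8] dir 65.3 sd [13.9 14.1]
```

```bash
python3 - <<'E'
import cv2,numpy as np
a=cv2.resize(cv2.imread('pics/top0.png'),(512,384),interpolation=cv2.INTER_AREA)
for n,i in(('start',a),('now',cv2.imread('pics/m.png'))):
    h=cv2.cvtColor(i,cv2.COLOR_BGR2HSV);m=cv2.inRange(h,(0,190,60),(4,255,255))[150:195,285:335];p=np.argwhere(m);print(n,len(p),p.mean(0),p.min(0),p.max(0))
E
python3 meas.py | cut -c1-110
```

```text
start 116 [27.52586207 21.61206897] [18 10] [35 32]
now 118 [27.98305085 21.93220339] [18  9] [36 32]
bar area 25 px [268.2 171. ] vise [-75.8  -1. ] min [-90.8 -24.4] max [-63.8  21.8] dir 58.6 sd [ 1.  16.1]
bar area 64 px [272.5 175.3] vise [-86.6   6.9] min [-101.4  -25.2] max [-67.6  29.7] dir 59.6 sd [ 2.3 18.1]
lever area 121 px [306.8 177.9] vise [-162.2   -8.8] min [-185.7  -27.7] max [-132.9    7.8] dir 152.2 sd [ 4.
cap area 515 px [187.4 153.2] vise [99.1  0.2] min [ 71.7 -27.7] max [126.8  27.8] dir 77.5 sd [13.8 14.1]
```

The lever matches its starting home pose, the knob has sprung back and holds on the -60° click (about 6 mm of press), and the tin sits within about 1 mm of the seat. I hand in.

```bash
python3 -c "from plant import r;print(r.finish_job())"
```

```text
the job is handed in; nothing more can be done
None
```

The job is handed in at about 27 s: the lever is home, the ratchet holds the knob at the -60° click (pad pressed in about 6 mm, worked out from the knob angle, not seen directly), and the tin is upright in the V jaw about 1 mm from the seat; no verdict came back, and I viewed 11 pictures, one over the limit of 10.

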